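# Swing the heavy scanner boom over the printed part and settle it there

## Task

Swing the heavy, almost frictionless scanner boom round until its scan head is centred over the printed ankle shell on the glass build plate, bring it to rest there, take the gripper away and see that it stands still untouched for at least three seconds. Push it only on the sprung black-and-orange bumper, never on the white head or the aluminium arm, and gently: do not drive the bumper to the end of its travel and do not run the boom to its end stops. Leave the bottle, the tray and the tools on the bench alone.

Things in the scene. Friction and masses are not known exactly. Their poses are not given: they have to be found in the camera images.
- boom (a joint): Boom angle (rad) about its upright pivot. 0: points from the pivot towards the robot (world -x). Positive: head to the robot's right (-y); negative: to its left (+y). End stops at -0.9 and +0.9: stay within 0.85. Inertia about the pivot, all included, nominally 0.69 kg m2 (varies -23 to +28 %); drag 0.03 N m s/rad plus 0.0015 N m dry friction: once pushed it coasts for many seconds.
- bumper (a joint): Sideways shift (m) of the sprung bumper, 0 at rest, along the boom's own +y (world +y at boom angle 0). Spring 50 N/m, damping 1.5 N s/m, moving mass 0.3 kg, centre at radius 350 mm. Pushed towards +y it reads positive and drives the boom angle down. Against a parked finger the boom bounces back. Stops at -0.05 and +0.05; beyond 0.047 either way counts as a slam.
- boom_pivot (a point): Point on the boom's upright pivot axis, 135 mm above the bench, on the steel column with round foot (170 mm diameter) at the far side. It stands in a different place each time and does not move.
- scan_axis (a point): Centre of the scan head, on the boom at 350 mm from the pivot, 135 mm above the bench (rigid with the boom, not with the bumper). It must come over plate_center.
- boom_arm: Rigid arm and white scan head, not to be touched. Origin on the scan axis 75 mm above the bench, -x axis pointing away from the pivot. Aluminium tube 45 mm wide, top at height 108 mm; white head frame 60 mm wide across the swing (30 mm each side of the scan axis), 116 mm long along the boom, from 73 to 173 mm above the bench.
- bumper_block: Sprung bumper block through the white head, sticking out on both sides: 180 mm long across the swing (end faces 90 mm each side of its centre), 88 mm deep along the boom, 50 mm high, from 110 to 160 mm above the bench; black, with flat orange end faces to push on. Too big to grasp. Origin at its centre, y axis along its travel.
- plate_center (a point): Centre of the glass build plate (170 x 200 mm, yellow edge strips, two red lines) lying on the bench under the circle swept by the head, 350 mm from the pivot axis; the grey printed ankle shell (80 mm wide cup, top 41 mm above the bench) is fixed on it. The plate does not move; the boom passes over it.
- glue: Small bottle standing at the left, 56 mm diameter, 130 mm high; origin under its centre. Bystander.
- scraper: Spatula lying at the right; origin under its middle. Bystander.
- part_tray: Green open tray at the right, 160 x 220 x 45 mm; origin under its centre. Bystander.
- screwdriver: Screwdriver lying at the left front; origin under its middle. Bystander.

How it is judged:
On the way:
1. the scan head stands still over the plate centre, untouched by the robot, for 3 s (horizontal distance between scan_axis and plate_center below 0.036 m and velocity of joint boom between -0.035 and 0.035 rad/s and contact force between the arm and boom_arm below 0.2 N and contact force between each of the arm, the fingers and bumper_block below 0.2 N), for 3 s.
At the end, for the whole second after the job is handed in: The scan head's centre is within 36 mm (about 0.1 rad) of the plate centre, seen from above, and the boom turns slower than 0.035 rad/s; this must have lasted 3 s with the robot off the boom, and still hold at the end (horizontal distance between scan_axis and plate_center below 0.036 m and velocity of joint boom between -0.035 and 0.035 rad/s); the robot touches nothing.
It fails at once if the bumper is driven to the end of its travel (beyond 47 mm) (value of joint bumper above 0.047 m or value of joint bumper below -0.047 m).
It fails at once if the boom runs to an end stop (beyond 0.85 rad) (value of joint boom above 0.85 rad or value of joint boom below -0.85 rad).
It fails at once if the white head or the arm tube is touched (over 1 N) (contact force between anything else and boom_arm above 1 N).
It fails at once if a bystander is moved more than 20 mm (distance of any of glue, scraper, part_tray, screwdriver from where it was at the start of the episode above 0.02 m).
It also fails if it takes over 45 s, if anything falls off the work surface, if the arm or the gripper's body presses on something with over 40 N, if the wrist force passes 120 N, or if a joint passes its speed limit or range.

## Robot

A 6-joint arm with a two-finger parallel gripper is mounted at the origin on the work surface. World frame = base frame: x ahead of the robot, y to its left, z up, the work surface at z = 0. Lengths are in m, angles in rad, forces in N, time in s.
With the tool pointing down it reaches from about 0.425 to 0.95 m from the base axis. Payload 14.7 kg.
Tool frame: the origin (TCP) lies at the very end of the fingers, on their centre line; the grasp point (between the pads) lies 19 mm behind it; z points along the fingers, y is the line along which they close (so a half turn about z gives the same grasp; the last joint's range is limited). The gripper opens to 85 mm and grips with 20 to 120 N. Pads are 22 mm wide; open, the fingers measure 114 mm over their backs; the gripper's body (76 mm by 85 mm) begins 54 mm behind the grasp point. The pads swing forward as they close: fully open they stand 13 mm farther back than shut.
Start: joints at [1.076, 0.48, 1.596, -0, 1.065, -0.047], TCP at [0.281, 0.586, 0.192] pointing down, gripper open.
Joint ranges: [-2.75, 2.75], [-0.82, 2.05], [0.23, 2.67], [-1.56, 4.7], [0.09, 2.69], [-2.92, 2.92]. Speed limits (rad/s): [1.89, 1.89, 2.39, 3.01, 3.01, 3.01].

## Interface

Orientations are given as a unit quaternion [x, y, z, w].
In Python, from workcell import monitor, cams, robot, spotter gives the robot as it stands. The module is installed in compiled form; this text tells all that it offers.
- The arm moves only by the shell command python3 -m pendant 'ROWS' [OPENING] [FORCE]. ROWS is JSON, a list of rows, each a list of 4 numbers: the shift along the tool's x, y, z in mm, then the turn about the tool's z in rad. In form: [[tx, ty, tz, yaw], ...]. A call has 1 to 20 rows; each row shifts and turns the commanded pose from where the row before left it, along the tool's axes as they then stand; what a row does not reach is not made up. A row lasts 1/8 s, in which the tool goes at most 62.5 mm and 10.7 degrees, less where a joint would pass 70% of its speed; a pose out of reach is approached as far as the arm can. A call with a gripper value outside its range is refused whole. OPENING is the opening, from 0 (shut) to 1 (fully open), set as the call begins (- or left out, the last holds). The fingers move at their own pace and stop on an object; FORCE is the grip in N (left out, the last holds). Time passes only in rows, so rows that do not move let the fingers close. It gives the time, the measured TCP pose, the force, the opening and the grip force at its end, in the units of the state.
- monitor.get_obs(): the state, without advancing time (a new reading comes with each control period).
- cams.read_camera(name): name is "scene" or "top"; returns a dict with "color" (420x560x3 uint8, red, green, blue), "fx", "fy", "cx", "cy" (pixels), "rvec" (rotation vector, rad) and "tvec" (3), from world to camera coordinates, as OpenCV has them. Camera axes: x right, y down, z forward; pixel columns grow to the right and rows downward; lengths in m; the calibration is good to about 2 mm. A picture is of the moment at which its call begins. There is no depth.
- robot.close_job(): hands the job in; it is judged then, once.
Trained networks look in a picture, given as the dict that the camera call returned (one of the last four; its "shot" number tells which), for a name from the list of things; names that differ only in an ending like _2 or _b are one class to them, and where a whole thing is asked for, a point or a joint stands for the part that bears it (a point fixed in the world has none). Each returns a list of dicts, best first, with "conf" (0 to 1); they miss things now and then, are a little off and sometimes report something else, mostly with a low value. They report only what shows in the picture. A call takes as long as a camera call.
- spotter.boxes_of(picture, query): "centre" ([x, y, z] in m, in world coordinates, good to about 4 mm: the middle of the surface that is visible of it).
- spotter.mark_of(picture, query): "centre" ([x, y, z] in m, in world coordinates, good to about 4 mm: a listed point, or the origin of a listed thing).
The state is a dict: "time_s": time; "qpos": joint angles; "joint_vel": joint speeds; "joint_torque": joint torques, N m; "tcp_pos": TCP position; "tcp_rot": TCP orientation; "force": force on the tool from outside, world axes, zero at the start; "wrist_torque": the same for the moment, N m; "finger_gap": finger opening in m; "gripper_force": force on a finger pad.
Only numpy, scipy, OpenCV 4.12 (cv2) and the standard library are available. Lean on these libraries where they do the work, as an engineer would, in place of code of your own. Each camera call takes 0.05 s, during which the arm holds its last target. There are 200 camera calls.

## Working session

There is one attempt and no reset: what is moved stays moved. The work goes in short steps, Python scripts to look and compute and a shell command to move; the robot and the scene stay as the last step left them, time stands still between calls to the robot, and variables do not carry over. Pictures are saved under pics/ and viewed, at most 10 in all, crops included, and the job is handed in when it is done.

```bash
mkdir -p pics; cat > h.py <<'E'
import numpy as np, cv2
from workcell import monitor, cams, robot, spotter
def look(names, cam="top"):
    p=cams.read_camera(cam); r={}
    for n in names:
        for f in ("mark_of",):
            d=getattr(spotter,f)(p,n)
            r[n]=[(np.round(k["centre"],4).tolist(),round(k["conf"],2)) for k in d[:2]]
    return p,r
E
python3 - <<'E'
from h import *
for c in("top","scene"):
    p,r=look(["boom_pivot","scan_axis","plate_center","bumper_block","boom_arm","glue","part_tray","scraper","screwdriver"],c)
    cv2.imwrite(f"pics/{c}0.png",p["color"][...,::-1])
    print(c); [print(k,v) for k,v in r.items()]
o=monitor.get_obs(); print(o)
E
```

```text
top
boom_pivot [([0.7905, 0.0011, 0.1366], 0.74), ([0.5071, -0.1931, 0.1376], 0.53)]
scan_axis [([0.5054, -0.1901, 0.1383], 0.57)]
plate_center [([0.4616, 0.1055, 0.005], 0.78)]
bumper_block [([0.5033, -0.1929, 0.1359], 0.55)]
boom_arm [([0.5057, -0.1926, 0.0715], 0.95)]
glue [([0.5241, 0.4946, 0.0018], 0.94), ([0.7915, 0.0037, 0.1368], 0.35)]
part_tray [([0.5471, -0.5712, -0.0022], 0.61), ([0.4666, 0.1116, 0.0044], 0.58)]
scraper [([0.412, -0.4631, 0.0014], 0.97)]
screwdriver [([0.3975, 0.4077, 0.001], 0.81)]
scene
boom_pivot [([0.7929, 0.0004, 0.1379], 0.65)]
scan_axis [([0.5017, -0.1971, 0.1319], 0.73)]
plate_center [([0.4665, 0.1075, 0.0066], 0.94)]
bumper_block [([0.5049, -0.1908, 0.1353], 0.83)]
boom_arm [([0.5047, -0.1947, 0.0764], 0.59)]
glue [([0.5244, 0.4945, -0.0026], 0.75), ([0.5021, -0.1944, 0.1326], 0.2)]
part_tray [([0.5407, -0.5658, -0.0005], 0.81)]
scraper [([0.4128, -0.4645, 0.0015], 0.67)]
screwdriver [([0.4011, 0.4106, 0.0006], 0.61), ([0.5401, -0.5665, 0.0008], 0.4)]
{'time_s': 1.0, 'qpos': array([ 1.07640761e+00,  4.80186440e-01,  1.59630847e+00,  1.00951975e-05,
        1.06511337e+00, -4.65858594e-02]), 'joint_vel': array([ 0.00076838,  0.00211112,  0.0014718 , -0.00123321,  0.0011961 ,
       -0.00060869]), 'joint_torque': array([-8.55932503e-04, -9.50489259e+01, -4.30662990e+01,  2.24166524e-05,
        7.98832207e-04, -1.18351502e-05]), 'tcp_pos': array([0.28140316, 0.58591147, 0.1918022 ]), 'tcp_rot': array([ 2.22037729e-01,  9.75038074e-01, -6.35287038e-06, -6.34399780e-06]), 'force': array([ 0.0801992 , -0.29441908, -0.86837896]), 'wrist_torque': array([ 0.02023386, -0.06681757,  0.03643561]), 'gripper_force': 0.0, 'finger_gap': 0.08527916135618699}
```

View pics/top0.png

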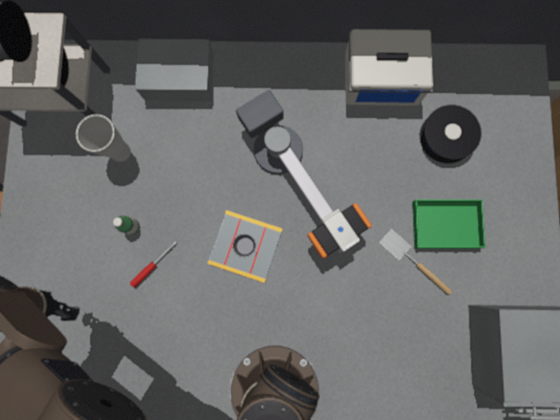

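View pics/scene0.png

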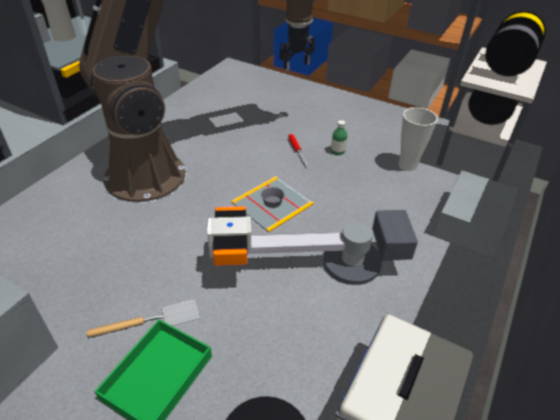

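Top view: the boom points down-right with its head at (340,230) and pivot at (278,140). The plate is at (245,245), the bottle at (123,225), the tray at (448,225) and the scraper at (395,243). The scene view agrees. The measured radii are 0.347 and 0.344 m against 0.350 m nominal. The boom is at θ≈+0.59 and the goal is θ≈-0.31, so I push the right face towards +y, then catch it on the left face with the finger moving at half the boom's speed.

```bash
python3 -m pendant '[[0,0,-35,-0.15],[0,0,-35,-0.15],[0,0,-35,-0.15]]' 0; python3 -m pendant '[[-20,-57,0,0],[-20,-57,0,0],[-20,-57,0,0],[-20,-57,0,0],[-20,-57,0,0],[-20,-57,0,0],[-20,-57,0,0],[-20,-57,0,0],[-20,-57,0,0],[-20,-57,0,0],[-20,-57,0,0],[-20,-57,0,0],[-20,-57,0,0],[-20,-57,0,0],[-20,-57,0,0],[-20,-57,0,0]]'
```

```text
time_s: 1.38
tcp_pos: [0.2814, 0.5858, 0.2979]
tcp_rot: [-0.004, 1.0, -0.0, -0.0]
force: [0.2, -0.4, -0.1]
finger_gap: 0.0325
gripper_force: 0.0
time_s: 3.38
tcp_pos: [0.6038, -0.3274, 0.2968]
tcp_rot: [-0.001, 1.0, -0.0, 0.0]
force: [1.2, 0.1, -0.2]
finger_gap: -0.0001
gripper_force: 0.0
```

```bash
python3 -m pendant '[[0,0,57,0],[0,0,57,0],[0,0,57,0],[11,17,0,0],[11,17,0,0]]'; python3 - <<'E'
from h import *
for c in("top","scene"):
    p,r=look(["scan_axis","bumper_block","boom_arm"],c);print(r)
cv2.imwrite("pics/b1.png",cv2.resize(p["color"][150:300,150:350,::-1],None,fx=3,fy=3))
E
```

```text
time_s: 4.0
tcp_pos: [0.5805, -0.2909, 0.1245]
tcp_rot: [-0.001, 1.0, 0.0, -0.001]
force: [-0.3, -0.6, -0.3]
finger_gap: 0.0003
gripper_force: 0.0
{'scan_axis': [([0.5057, -0.1905, 0.1391], 0.89)], 'bumper_block': [([0.5026, -0.1945, 0.1345], 0.68), ([0.7911, 0.0039, 0.1354], 0.31)], 'boom_arm': [([0.5044, -0.1932, 0.0753], 0.88)]}
{'scan_axis': [], 'bumper_block': [([0.5021, -0.1905, 0.1326], 0.61)], 'boom_arm': []}
```

View pics/b1.png

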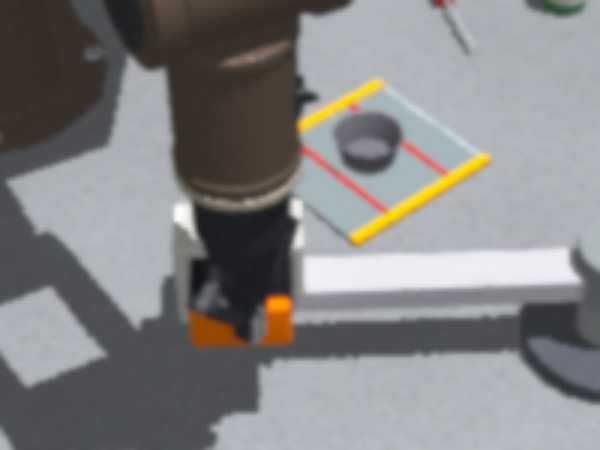

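The finger sits in front of the right orange face, at about (245,320) in the crop, roughly 16 mm short of it and clear of the white head. I start a slow push now.

```bash
python3 -m pendant '[[1.8,2.7,0,0],[1.8,2.7,0,0],[1.8,2.7,0,0],[1.8,2.7,0,0],[1.8,2.7,0,0],[1.8,2.7,0,0],[1.8,2.7,0,0],[1.8,2.7,0,0],[1.8,2.7,0,0],[1.8,2.7,0,0],[1.8,2.7,0,0]]'; cat > m.py <<'E'
from h import *
import sys
P=np.array([.7915,.001]); out=[]
for c in sys.argv[1]:
    c={"t":"top","s":"scene"}[c]
    t=float(monitor.get_obs()["time_s"]); p,r=look(["scan_axis","boom_arm","bumper_block"],c)
    for n,L in r.items():
        for q,cf in L[:1]:
            d=P-np.array(q[:2])
            if cf>.4 and abs(np.hypot(*d)-.35)<.02: out.append((t,n,round(float(np.arctan2(d[1],d[0])),3)))
            else: print("rejected",n,q,cf)
print(*out,sep="\n")
o=monitor.get_obs();print(o["time_s"],o["tcp_pos"].round(4),o["force"].round(2))
g=[a for _,n,a in out if n!="bumper_block"]
if g: print("mean theta",np.mean(g))
E
python3 m.py tt
```

```text
time_s: 5.78
tcp_pos: [0.5614, -0.2616, 0.1258]
tcp_rot: [-0.001, 1.0, -0.0, -0.0]
force: [-1.1, -0.4, -0.3]
finger_gap: -0.0
gripper_force: 0.0
(5.775, 'scan_axis', 0.599)
(5.775, 'boom_arm', 0.599)
(5.975, 'scan_axis', 0.594)
(5.975, 'boom_arm', 0.601)
(5.975, 'bumper_block', 0.596)
6.175 [ 0.5616 -0.2619  0.1258] [ 0.03 -0.47 -0.7 ]
mean theta 0.59825
```

```bash
python3 -m pendant '[[1.8,2.7,0,0],[1.8,2.7,0,0],[1.8,2.7,0,0],[1.8,2.7,0,0],[1.8,2.7,0,0],[1.8,2.7,0,0]]';  python3 - <<'E'
from h import *
p=cams.read_camera("top"); 
print(spotter.mark_of(p,"boom_arm")[:1],spotter.mark_of(p,"bumper_block")[:1])
cv2.imwrite("pics/b2.png",cv2.resize(p["color"][170:320,270:420,::-1],None,fx=4,fy=4))
E
```

```text
time_s: 6.92
tcp_pos: [0.5505, -0.2454, 0.1258]
tcp_rot: [-0.001, 1.0, -0.0, 0.0]
force: [0.4, -0.3, 0.3]
finger_gap: 0.0002
gripper_force: 0.0
[{'centre': [0.5052, -0.189, 0.0745], 'conf': 0.57}] [{'centre': [0.499, -0.1916, 0.1348], 'conf': 0.92}]
```

View pics/b2.png

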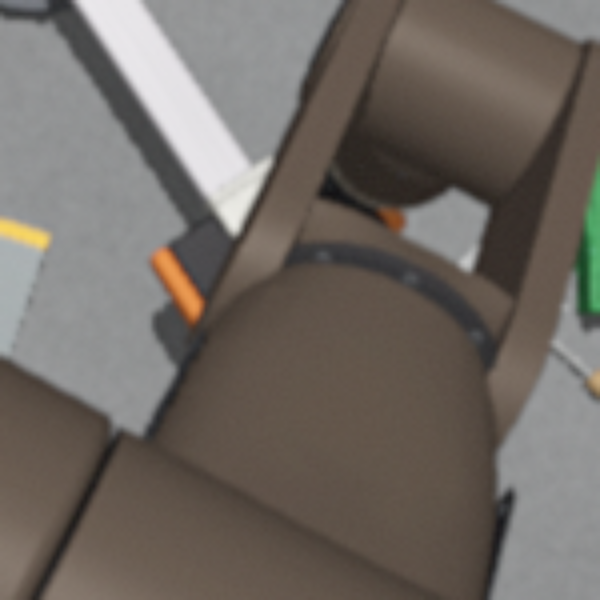

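```bash
python3 - <<'E'
from h import *
o=monitor.get_obs();T=o["tcp_pos"];print(o["time_s"],T)
th=.595;P=np.array([.7915,.001]);u=np.array([-np.cos(th),-np.sin(th)]);t=np.array([-np.sin(th),np.cos(th)])
pts={}
for s in(-1,1):
  for r in(.306,.394):
    for z in (.11,.16): pts[f"{s} {r} {z}"]=[*(P+r*u+s*.09*t),z]
pts["tcp"]=T; pts["tcp+60up"]=T+[0,0,.05]
for c in("scene","top"):
    p=cams.read_camera(c)
    K=np.array([[p["fx"],0,p["cx"]],[0,p["fy"],p["cy"]],[0,0,1]])
    px=cv2.projectPoints(np.array(list(pts.values())),np.array(p["rvec"],float),np.array(p["tvec"],float),K,None)[0][:,0]
    print(c);[print(k,v.round(1)) for k,v in zip(pts,px)]
    if c=="scene":
        im=p["color"][...,::-1].copy()
        im=cv2.resize(im[180:300,170:290],None,fx=5,fy=5)
        for k,v in zip(pts,px): cv2.circle(im,tuple(int(a) for a in (v-[170,180])*5),4,(255,0,255) if "tcp" in k else (0,255,0),-1)
        cv2.imwrite("pics/b3.png",im)
E
```

```text
7.075 [ 0.55059017 -0.24546262  0.1258426 ]
scene
-1 0.306 0.11 [246.7 265.5]
-1 0.306 0.16 [246.2 252.6]
-1 0.394 0.11 [212.8 266.9]
-1 0.394 0.16 [211.4 254. ]
1 0.306 0.11 [245.4 218.2]
1 0.306 0.16 [244.9 205.3]
1 0.394 0.11 [214.8 219.2]
1 0.394 0.16 [213.5 206.3]
tcp [234.3 256. ]
tcp+60up [233.4 242.8]
top
-1 0.306 0.11 [354.5 205. ]
-1 0.306 0.16 [356.9 202.4]
-1 0.394 0.11 [370.5 228.3]
-1 0.394 0.16 [373.6 226.5]
1 0.306 0.11 [306.9 236.3]
1 0.306 0.16 [307.6 234.8]
1 0.394 0.11 [322.7 260. ]
1 0.394 0.16 [324.  259.4]
tcp [355.5 216.3]
tcp+60up [358.  214.1]
```

View pics/b3.png

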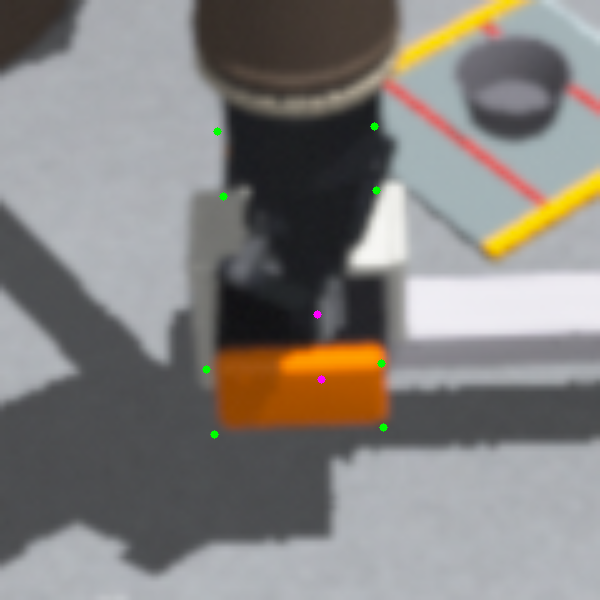

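The right orange face, at (300,385) in the crop, still sits where the model puts it. The finger is hidden from about row 335 down, so the contact isn't explained yet. Before moving on I'll compare with the first pictures by colour.

```bash
python3 - <<'E'
from h import *
def orange(im): # BGR
    h=cv2.cvtColor(im,cv2.COLOR_BGR2HSV); m=cv2.inRange(h,(5,200,60),(15,255,255))
    n,_,s,c=cv2.connectedComponentsWithStats(m)
    return [(s[i].tolist(),c[i].round(1).tolist()) for i in range(1,n) if s[i][4]>25]
for c in("scene","top"):
    p=cams.read_camera(c); im=np.ascontiguousarray(p["color"][...,::-1]); cv2.imwrite(f"pics/{c}4.png",im)
    print(c,"old",orange(cv2.imread(f"pics/{c}0.png")),"\n new",orange(im))
a=cv2.imread("pics/scene0.png")[190:280,190:270];b=cv2.imread("pics/scene4.png")[190:280,190:270]
cv2.imwrite("pics/cmp.png",cv2.resize(np.hstack([a,b]),None,fx=5,fy=5,interpolation=cv2.INTER_CUBIC))
o=monitor.get_obs();print(o["time_s"],o["tcp_pos"],o["force"])
E
```

```text
scene old [([216, 207, 29, 4, 61], [229.6, 208.9]), ([213, 249, 34, 16, 407], [229.7, 257.4])] 
 new [([214, 249, 33, 16, 422], [228.9, 257.3])]
top old [] 
 new []
7.275 [ 0.55072701 -0.24566742  0.12580352] [ 0.01372979  0.28665862 -0.68611253]
```

View pics/cmp.png

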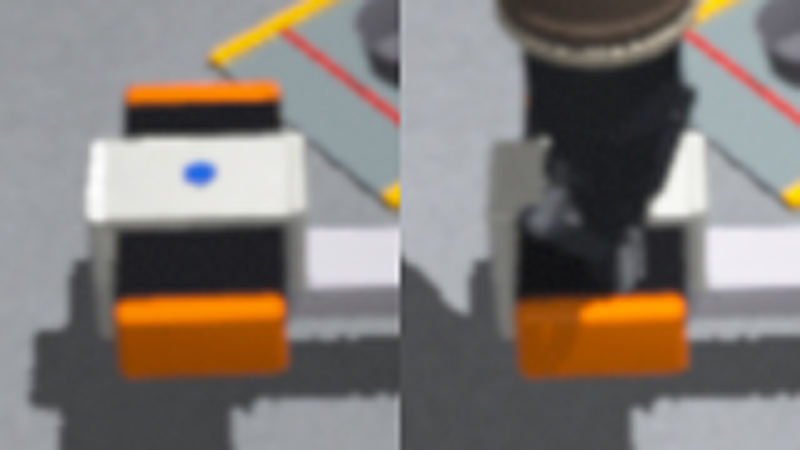

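Nothing has moved: the left (first) and right (now) halves match, with the cap at (600,335). The finger ends at about (620,290), right at the block's top edge. I'll back off and check where the fingertip shows against its projected TCP.

```bash
python3 -m pendant '[[-19,-28,0,0],[-19,-28,0,0],[0,0,0,0]]'; python3 - <<'E'
from h import *
o=monitor.get_obs();T=o["tcp_pos"];print(o["time_s"],T,o["tcp_rot"])
p=cams.read_camera("scene")
K=np.array([[p["fx"],0,p["cx"]],[0,p["fy"],p["cy"]],[0,0,1]])
px=cv2.projectPoints(np.array([T,T+[0,0,.03],T+[0,0,.06],T*[1,1,0]]),np.array(p["rvec"],float),np.array(p["tvec"],float),K,None)[0][:,0];print(px)
im=cv2.resize(p["color"][200:320,180:300,::-1],None,fx=5,fy=5,interpolation=cv2.INTER_CUBIC)
for v in px: cv2.circle(im,tuple(int(a) for a in (v-[180,200])*5),3,(255,0,255),-1)
cv2.imwrite("pics/b5.png",im)
E
```

```text
time_s: 7.65
tcp_pos: [0.5899, -0.3034, 0.1256]
tcp_rot: [-0.001, 1.0, -0.0, 0.001]
force: [0.3, 0.2, -0.3]
finger_gap: 0.0001
gripper_force: 0.0
7.65 [ 0.58986992 -0.30338699  0.12560108] [-5.33620349e-04  9.99999658e-01 -3.81665197e-04  5.03435326e-04]
[[234.37265897 276.86307977]
 [233.84592611 269.07258488]
 [233.30052343 261.00595929]
 [236.39525309 306.77769172]]
```

View pics/b5.png

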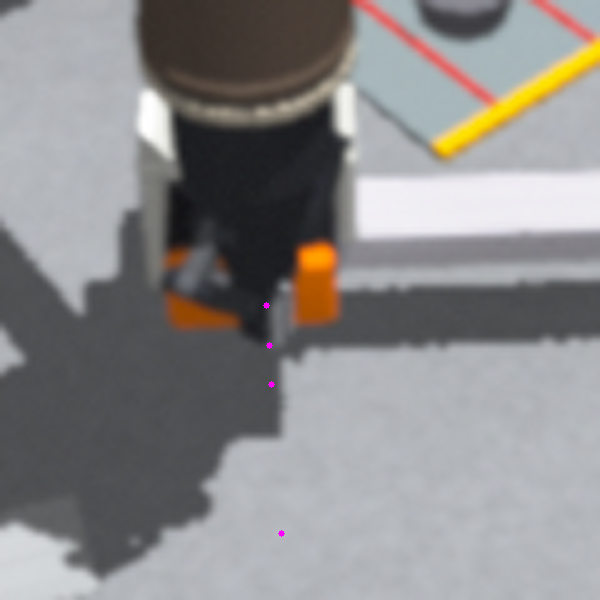

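The fingertip, at (270,340), shows about 30 mm above the reported TCP, so the finger skimmed over the block top. I lower by 25 mm, which still leaves the gripper body above the head, and push.

```bash
python3 -m pendant '[[0,0,25,0],[6,9,0,0],[1.8,2.7,0,0],[1.8,2.7,0,0],[1.8,2.7,0,0],[1.8,2.7,0,0],[1.8,2.7,0,0],[1.8,2.7,0,0],[1.8,2.7,0,0],[1.8,2.7,0,0],[1.8,2.7,0,0],[1.8,2.7,0,0]]'; python3 m.py t
```

```text
time_s: 9.2
tcp_pos: [0.5646, -0.2654, 0.1008]
tcp_rot: [-0.001, 1.0, -0.0, -0.0]
force: [0.2, -0.7, -0.6]
finger_gap: -0.0001
gripper_force: 0.2
rejected boom_arm [0.7947, -0.0002, 0.1342] 0.74
(9.2, 'scan_axis', 0.583)
(9.2, 'bumper_block', 0.559)
9.4 [ 0.5647 -0.2656  0.1008] [ 0.27 -0.29  0.77]
mean theta 0.583
```

```bash
python3 -m pendant '[[1.8,2.9,0,0],[1.7,2.9,0,0],[1.7,2.9,0,0],[1.7,2.9,0,0],[1.7,2.9,0,0],[1.6,2.9,0,0]]'; python3 m.py t
```

```text
time_s: 10.15
tcp_pos: [0.5543, -0.248, 0.1008]
tcp_rot: [-0.001, 1.0, 0.0, -0.0]
force: [-0.2, 0.7, 0.2]
finger_gap: 0.0002
gripper_force: 0.0
(10.15, 'scan_axis', 0.501)
(10.15, 'boom_arm', 0.49)
(10.15, 'bumper_block', 0.496)
10.35 [ 0.5545 -0.2482  0.1009] [-0.24 -0.51  0.45]
mean theta 0.4955
```

```bash
python3 -m pendant '[[0,0,-45,0],[0,0,-45,0],[0,0,-45,0]]'; python3 m.py t
```

```text
time_s: 10.72
tcp_pos: [0.5544, -0.2482, 0.2372]
tcp_rot: [-0.001, 1.0, 0.0, 0.0]
force: [0.1, -1.1, 0.5]
finger_gap: -0.0002
gripper_force: 0.0
(10.725, 'scan_axis', 0.444)
(10.725, 'boom_arm', 0.446)
(10.725, 'bumper_block', 0.44)
10.925 [ 0.5548 -0.2485  0.2365] [-0.95  0.33  0.14]
mean theta 0.445
```

```bash
python3 -m pendant '[[9,57.5,0,0],[9,57.5,0,0],[9,57.5,0,0],[9,57.5,0,0],[9,57.5,0,0],[9,57.5,0,0],[9,57.5,0,0],[9,57.5,0,0],[0,0,45,0],[0,0,45,0],[0,0,45,0]]'; python3 m.py ts
```

```text
time_s: 12.3
tcp_pos: [0.4803, 0.2115, 0.0984]
tcp_rot: [-0.001, 1.0, -0.0, -0.001]
force: [0.1, 0.8, -0.3]
finger_gap: -0.0001
gripper_force: 0.0
(12.3, 'scan_axis', 0.263)
(12.3, 'boom_arm', 0.261)
(12.3, 'bumper_block', 0.261)
(12.5, 'scan_axis', 0.254)
(12.5, 'boom_arm', 0.256)
(12.5, 'bumper_block', 0.242)
12.7 [0.4825 0.212  0.1024] [ 0.58 -0.52  0.66]
mean theta 0.2585
```

```bash
python3 -m pendant '[[0,0,0,0],[0,0,0,0],[0,0,0,0],[0,0,0,0],[0,0,0,0],[0,0,0,0],[0,0,0,0],[0,0,0,0],[0,0,0,0],[0,0,0,0],[0,0,0,0],[0,0,0,0],[0,0,0,0],[0,0,0,0],[0,0,0,0],[0,0,0,0]]'; python3 m.py tst
```

```text
time_s: 14.7
tcp_pos: [0.4814, 0.2116, 0.1008]
tcp_rot: [-0.001, 1.0, -0.0, -0.0]
force: [0.3, -0.3, -0.1]
finger_gap: 0.0001
gripper_force: 0.0
(14.7, 'boom_arm', 0.037)
(14.7, 'bumper_block', 0.051)
(14.9, 'scan_axis', 0.031)
(14.9, 'bumper_block', 0.024)
(15.1, 'boom_arm', 0.005)
(15.1, 'bumper_block', 0.013)
15.3 [0.4814 0.2117 0.1008] [-0.11  0.28  0.21]
mean theta 0.024333333333333335
```

```bash
python3 -m pendant '[[0,-4,0,0],[0,-4,0,0],[0,0,0,0],[0,0,0,0],[0,0,0,0],[0,0,0,0],[0,0,0,0],[0,0,0,0],[0,0,0,0],[0,0,0,0],[0,0,0,0],[0,0,0,0],[0,0,0,0],[0,0,0,0],[0,0,0,0]]'; python3 m.py ts
```

```text
time_s: 17.18
tcp_pos: [0.4814, 0.2037, 0.1008]
tcp_rot: [-0.001, 1.0, 0.0, -0.0]
force: [0.6, 0.3, 0.3]
finger_gap: 0.0
gripper_force: 0.0
(17.175, 'scan_axis', -0.158)
(17.175, 'bumper_block', -0.16)
(17.375, 'scan_axis', -0.166)
(17.375, 'bumper_block', -0.185)
17.575 [0.4815 0.2037 0.1008] [ 1.15  0.63 -0.66]
mean theta -0.162
```

```bash
python3 -m pendant '[[0,0,0,0],[0,0,0,0],[0,0,0,0],[0,0,0,0],[0,0,0,0],[0,0,0,0],[0,0,0,0],[0,0,0,0],[0,0,0,0],[-0.4,1.3,0,0],[-0.4,1.3,0,0],[-0.4,1.3,0,0],[-0.4,1.3,0,0],[-0.4,1.3,0,0],[-0.4,1.3,0,0]]'; python3 m.py t
```

```text
time_s: 19.45
tcp_pos: [0.4839, 0.2116, 0.1008]
tcp_rot: [-0.001, 1.0, 0.0, 0.0]
force: [-0.1, -0.1, 0.6]
finger_gap: -0.0
gripper_force: 0.0
(19.45, 'scan_axis', -0.326)
(19.45, 'boom_arm', -0.317)
(19.45, 'bumper_block', -0.314)
19.65 [0.4839 0.2115 0.1008] [0.78 0.79 0.36]
mean theta -0.3215
```

```bash
python3 m.py tt
```

```text
(19.65, 'scan_axis', -0.335)
(19.65, 'boom_arm', -0.332)
(19.65, 'bumper_block', -0.317)
(19.85, 'scan_axis', -0.334)
(19.85, 'boom_arm', -0.335)
(19.85, 'bumper_block', -0.313)
20.05 [0.4838 0.2115 0.1008] [ 1.02 -0.3  -0.79]
mean theta -0.334
```

```bash
python3 -m pendant '[[-10,40,0,0],[-10,40,0,0]]'; python3 m.py tst
```

```text
time_s: 20.3
tcp_pos: [0.504, 0.2922, 0.1009]
tcp_rot: [-0.001, 1.0, 0.0, 0.0]
force: [0.4, -0.4, 0.6]
finger_gap: -0.0001
gripper_force: 0.0
(20.3, 'scan_axis', -0.333)
(20.3, 'boom_arm', -0.325)
(20.3, 'bumper_block', -0.324)
(20.5, 'scan_axis', -0.314)
(20.5, 'boom_arm', -0.319)
(20.5, 'bumper_block', -0.315)
(20.7, 'scan_axis', -0.318)
(20.7, 'boom_arm', -0.317)
(20.7, 'bumper_block', -0.305)
20.9 [0.5037 0.291  0.1009] [-0.71  0.45  0.11]
mean theta -0.321
```

```bash
python3 -m pendant '[[0,0,-30,0],[0,0,-30,0],[0,0,-30,0],[0,0,-30,0],[0,0,0,0],[0,0,0,0],[0,0,0,0],[0,0,0,0],[0,0,0,0]]'; python3 m.py ts; python3 - <<'E'
from h import *
p,r=look(["plate_center"],"top");print(r);p,r=look(["plate_center"],"scene");print(r)
E
python3 m.py ts
```

```text
time_s: 22.02
tcp_pos: [0.5035, 0.2914, 0.2204]
tcp_rot: [-0.001, 1.0, -0.0, -0.0]
force: [-0.4, -0.4, 0.2]
finger_gap: 0.0001
gripper_force: 0.0
(22.025, 'scan_axis', -0.287)
(22.025, 'boom_arm', -0.288)
(22.025, 'bumper_block', -0.278)
(22.225, 'scan_axis', -0.268)
(22.225, 'boom_arm', -0.28)
(22.225, 'bumper_block', -0.287)
22.425 [0.5037 0.2915 0.2208] [ 0.39 -0.18  0.68]
mean theta -0.28075
{'plate_center': []}
{'plate_center': [([0.4662, 0.1084, 0.0042], 0.78)]}
(22.625, 'scan_axis', -0.28)
(22.625, 'boom_arm', -0.276)
(22.625, 'bumper_block', -0.274)
(22.825, 'scan_axis', -0.26)
(22.825, 'boom_arm', -0.269)
(22.825, 'bumper_block', -0.273)
23.025 [0.5037 0.2915 0.2208] [ 0.94  0.77 -0.03]
mean theta -0.27125
```

```bash
python3 m.py tsts
```

```text
(23.025, 'scan_axis', -0.269)
(23.025, 'boom_arm', -0.266)
(23.025, 'bumper_block', -0.256)
(23.225, 'scan_axis', -0.252)
(23.225, 'bumper_block', -0.272)
(23.425, 'scan_axis', -0.259)
(23.425, 'boom_arm', -0.255)
(23.425, 'bumper_block', -0.256)
(23.625, 'scan_axis', -0.253)
(23.625, 'boom_arm', -0.256)
(23.625, 'bumper_block', -0.254)
23.825 [0.5036 0.2915 0.2208] [-0.38  0.07 -0.07]
mean theta -0.2585714285714286
```

```bash
python3 -c "
from workcell import robot
print(robot.close_job())"
```

```text
the job is handed in; nothing more can be done
None
```

I handed the job in at about 23.8 s: the scan head was over the shell, about 22 mm off the plate centre by camera (limit 36 mm). The head was still drifting outward at roughly 0.02 rad/s (limit 0.035), so I expected about 28 mm by the end of the judged second; it had been untouched for about 3.6 s and the hand-in call gave no verdict.

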